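# Refit the service cover on a brazing fixture's drive head

## Task

Put the service cover back on the sloping opening of the drive head: hook its lip under the ledge at the low end of the opening, then lower the high end into the rim, without letting it fall, until the cover lies flat and fully home, and let go of it. Leave the mug, tin, spanner and flange where they are.

Things in the scene. Friction and masses are not known exactly. Their poses are not given: they have to be found in the camera images.
- cover: The loose cover: aluminium plate 150 x 120 x 8 mm, 0.3 to 0.6 kg, lying on the bench, dark steel pull handle up. Origin: centre of the plate's underside. x runs along the 150 mm side away from the lip, y along the 120 mm side, z out of the handle side. The lip is a tongue on the -x edge, 16 mm long, 100 mm wide, 4 mm thick, flush with the underside.
- cover_grip (a point): Middle of the crossbar of the cover's U-shaped handle, 33 mm above the plate's underside, over its centre; axes as the cover's. The crossbar is 14 mm thick (x), 90 mm long (y), 22 mm high (z); 14 mm of free space between it and the plate. The handle's two feet are 12 mm wide, centred at y = -39 and +39 mm.
- cover_lip (a point): Middle of the lip's free edge, on the cover's underside, 91 mm from the plate's centre along the cover's -x; axes as the cover's.
- seat: Sloping opening in the fixed grey drive head (164 mm wide). Origin: where the centre of the cover's underside lies when home, 100 mm above the bench. x points up the slope, 25 degrees above level; y across; z out. A cover that is home has these axes. It rests on z = 0 round a window (x within 60, y within 45 mm of 0) with gears inside; side rims 8 mm high, inner faces at y = -64, +64 mm.
- ledge (a point): Middle of the free lower edge of the ledge at the low end, at seat x = -80, z = 10 mm; axes as the seat's. The ledge is 5 mm thick and runs back to an end wall at seat x = -94 mm: under it is a slot 10 mm high, 14 mm deep, open up the slope. The lip goes in with the cover's high end raised 5 to 18 degrees off the seat. Home, its edge is at seat x = -94 to -88.5 mm.
- upper_rim (a point): Middle of the inner top edge of the rim at the high end, at seat x = 77.5, z = 8 mm; axes as the seat's. The cover's high edge swings down inside this rim, about 2.5 mm from it, and its top is then flush with the rim. No catch: the cover's weight and the ledge hold it.
- mug: Yellow mug, radius 40 mm, 95 mm high, loose; origin under its centre. Leave it alone.
- tin: Plain steel tin, radius 36 mm, 90 mm high, loose; origin under its centre. Leave it alone.
- spanner: Steel spanner lying on the bench, 170 mm long, loose; origin near its middle. Leave it alone.
- flange: Turned steel flange, 72 mm in diameter, 45 mm high, loose; origin under its centre. Leave it alone.
There are look-alikes about, which are no part of the job. What is meant by the cover is not turquoise, and is the smaller of those in its own colour.

How it is judged (in metres and radians):
On the way:
1. the lip is under the ledge while the high end is still raised (2.3 degrees or more) (x of cover_lip in the frame of seat between -0.097 and -0.083 m and z of cover_lip in the frame of seat between -0.003 and 0.01 m and y of cover_lip in the frame of seat between -0.012 and 0.012 m and z of cover_grip in the frame of seat above 0.02 m and angle between the z axis of cover_lip and the z axis of seat, either way round above 0.04 rad), for 0.04 s.
At the end, for the whole second after the job is handed in: The cover lies in the opening, handle out, flat on the seat (within 2 degrees and 3 mm), its lip under the ledge (edge 86.5 to 97 mm below the opening's centre), centred across within 7 mm, square within 5 degrees, and at rest (x of cover_lip in the frame of seat between -0.097 and -0.0865 m and z of cover_lip in the frame of seat between -0.003 and 0.003 m and y of cover_grip in the frame of seat between -0.007 and 0.007 m and z of cover_grip in the frame of seat between 0.03 and 0.036 m and angle between the z axis of cover_grip and the z axis of seat, either way round below 0.035 rad and angle between the x axis of cover_grip and the x axis of seat, either way round below 0.09 rad and linear speed of cover below 0.02 m/s and angular speed of cover below 0.1 rad/s); the robot touches nothing.
It fails at once if the cover is let fall or slammed: with its lip within 30 mm of its home place it turns faster than 4 rad/s (as after a free fall of the raised end from over about 16 mm) (x of cover_lip in the frame of seat between -0.12 and -0.06 m and y of cover_lip in the frame of seat between -0.03 and 0.03 m and z of cover_lip in the frame of seat between -0.01 and 0.03 m and angular speed of cover above 4 rad/s).
It fails at once if the mug is pushed away (over 30 mm) or tipped (distance of mug from where it was at the start of the episode above 0.03 m or angle between mug's own z axis and vertical above 0.4 rad).
It fails at once if the tin is pushed away (over 30 mm) or tipped (distance of tin from where it was at the start of the episode above 0.03 m or angle between tin's own z axis and vertical above 0.4 rad).
It fails at once if the spanner is pushed away (over 30 mm) or tipped (distance of spanner from where it was at the start of the episode above 0.03 m or angle between spanner's own z axis and vertical above 0.4 rad).
It fails at once if the flange is pushed away (over 30 mm) or tipped (distance of flange from where it was at the start of the episode above 0.03 m or angle between flange's own z axis and vertical above 0.4 rad).
It also fails if it takes over 45 s, if anything falls off the work surface, if the arm or the gripper's body presses on something with over 40 N, if the wrist force passes 120 N, or if a joint passes its speed limit or range.

## Robot

A 6-joint arm with a two-finger parallel gripper is mounted at the origin on the work surface. World frame = base frame: x ahead of the robot, y to its left, z up, the work surface at z = 0. Lengths are in mm, angles in rad, forces in N, time in s.
With the tool pointing down it reaches from about 350 to 850 mm from the base axis. Payload 8.1 kg.
Tool frame: the origin (TCP) lies at the very end of the fingers, on their centre line; the grasp point (between the pads) lies 19 mm behind it; z points along the fingers, y is the line along which they close (so a half turn about z gives the same grasp; the last joint's range is limited). The gripper opens to 85 mm and grips with 20 to 120 N. Pads are 22 mm wide; open, the fingers measure 114 mm over their backs; the gripper's body (76 mm by 85 mm) begins 54 mm behind the grasp point. The pads swing forward as they close: fully open they stand 13 mm farther back than shut.
Start: joints at [1.201, 0.13, 1.488, -0, 1.523, -0.085], TCP at [168.557, 575.842, 231.292] pointing down, gripper open.
Joint ranges: [-2.96, 2.96], [-0.89, 2.26], [0.02, 2.5], [-1.34, 4.48], [0, 2.73], [-2.66, 2.66]. Speed limits (rad/s): [2.39, 2.39, 2.79, 3.14, 3.14, 3.14].

## Interface

Orientations are given as a unit quaternion [w, x, y, z].
In Python, from rig import arm, vision gives the robot as it stands. The module is installed in compiled form; this text tells all that it offers.
- The arm moves only by the shell command python3 -m handwheel 'ROWS' [FORCE]. ROWS is JSON, a list that holds one entry, the list of rows, each a list of 7 numbers: the shift along the tool's x, y, z in mm, then the turn, a rotation vector about the tool's x, y, z in degrees, then the opening, from 0 (shut) to 1 (fully open). A call has 1 to 8 rows; each row is the pose to reach, as a shift and turn from the pose commanded when the call began, along the tool's axes at that moment; what a row does not reach only later rows make up. A row lasts 1/10 s, in which the tool goes at most 50 mm and 8.59 degrees, less where a joint would pass 70% of its speed; a pose out of reach is approached as far as the arm can. A call with a gripper value outside its range is refused whole. The fingers move at their own pace and stop on an object; FORCE is the grip in N (left out, the last holds). Time passes only in rows, so rows that repeat a pose let the fingers close. It gives the time, the measured TCP pose, the force, the opening and the grip force at its end, in the units of the state.
- arm.get_obs(): the state, without advancing time (a new reading comes with each control period).
- vision.snapshot(name): name is "scene" or "top"; returns the picture (384x512x3 uint8, red, green, blue); there is no depth.
- vision.camera_params(name): a dict with "fx", "fy", "cx", "cy" (pixels), "xyz" and "rotation" of the camera in the world. Camera axes: x right, y down, z forward; pixel columns grow to the right and rows downward; lengths in mm; the calibration is good to about 2 mm. A picture is of the moment at which its call begins. camera_params takes no time and is no camera call.
- arm.sign_off(): hands the job in; it is judged then, once.
The state is a dict: "time": time; "joint_pos": joint angles; "joint_vel": joint speeds; "effort": joint torques, N m; "position": TCP position; "orientation": TCP orientation; "wrist_force": force on the tool from outside, world axes, zero at the start; "torque": the same for the moment, N m; "opening": finger opening in mm; "gripper_force": force on a finger pad.
Only numpy, scipy, OpenCV 4.12 (cv2) and the standard library are available. Lean on these libraries where they do the work, as an engineer would, in place of code of your own. Each camera call takes 0.05 s, during which the arm holds its last target. There are 200 camera calls.

## Working session

There is one attempt and no reset: what is moved stays moved. The work goes in short steps, Python scripts to look and compute and a shell command to move; the robot and the scene stay as the last step left them, time stands still between calls to the robot, and variables do not carry over. Pictures are saved under pics/ and viewed, at most 10 in all, crops included, and the job is handed in when it is done.

```bash
mkdir -p pics
python3 - <<'E'
from rig import arm, vision
import cv2,numpy as np
for n in("scene","top"):
    im=vision.snapshot(n); cv2.imwrite(f"pics/{n}0.png",im[:,:,::-1]); print(n,vision.camera_params(n))
o=arm.get_obs();print(o["time"],o["position"],o["orientation"],o["opening"],o["wrist_force"])
E
```

```text
scene {'fx': 362.29373082439577, 'fy': 362.29373082439577, 'cx': 255.95027214192015, 'cy': 194.66088689287187, 'xyz': array([1374.43085764,  727.63838052,  925.22453001]), 'rotation': array([-0.19632588,  0.40065178,  0.80094103, -0.39928407])}
top {'fx': 352.85195098961543, 'fy': 352.85195098961543, 'cx': 251.8246656683237, 'cy': 189.7795543812798, 'xyz': array([ 429.41719395,   46.98793143, 1337.97293407]), 'rotation': array([-0.03466206,  0.70761554, -0.7052334 ,  0.02691904])}
0.1 [168.37692009 575.37522622 230.35955411] [-1.85206917e-04  1.41897882e-01  9.89880957e-01 -8.04379381e-04] 85.27291740368457 [0.52286523 1.05603921 0.60226151]
```

View pics/scene0.png

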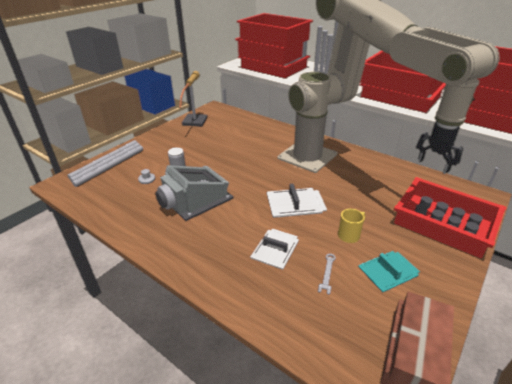

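View pics/top0.png

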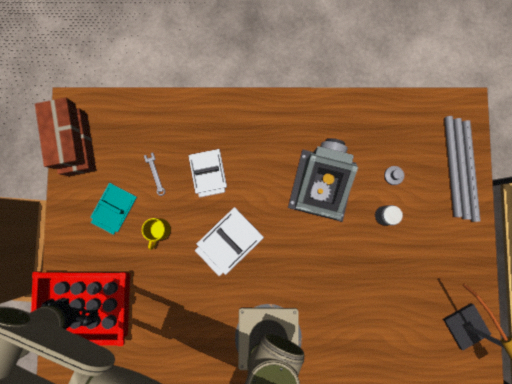

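Candidates: the small white plate at top (208,172), the larger white plate at top (230,241), and the turquoise plate at top (113,208). By the description the cover is the small white one at (208,172), which is scene (275,247). The seat is the grey head at top (325,182), scene (195,190). Next is one close crop to check this.

Run:
```python
import cv2,numpy as np
t=cv2.imread("pics/top0.png");s=cv2.imread("pics/scene0.png")
f=lambda im,x,y,w,h,k:cv2.resize(im[y:y+h,x:x+w],None,fx=k,fy=k,interpolation=cv2.INTER_CUBIC)
a=np.hstack([f(t,180,140,60,66,6),f(t,285,132,73,66,6)]);a=a[:,:800]
b=np.hstack([f(s,245,222,60,50,4),f(s,150,155,90,50,6)[:200,:540]])
cv2.imwrite("pics/c1.png",a)
cv2.imwrite("pics/c2.png",f(s,150,155,90,66,8))
```

```text
(no output)
```

View pics/c1.png

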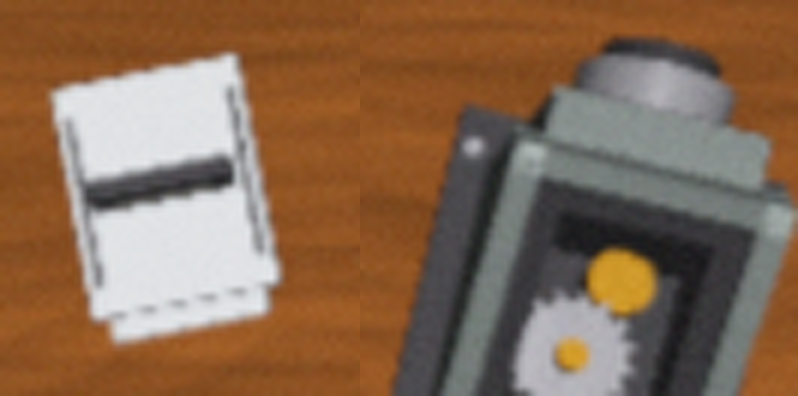

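View pics/c2.png

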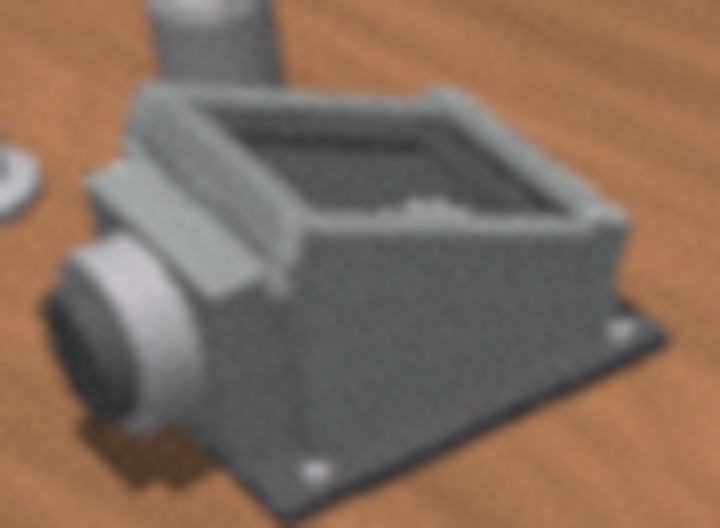

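The crop confirms the small white plate, with its lip toward the robot (crop (190,330)) and its handle across. The head's high end is the boss side (far, +x) and the low end faces the robot. Next I'll measure both.

```bash
cat > h.py <<'E'
import cv2,numpy as np
from rig import arm,vision
from scipy.spatial.transform import Rotation as R
def cam(n):
    c=vision.camera_params(n);q=c['rotation'];return c,R.from_quat([q[1],q[2],q[3],q[0]])
def rays(n,p):
    c,r=cam(n);p=np.atleast_2d(np.asarray(p,float))
    d=np.c_[(p[:,0]-c['cx'])/c['fx'],(p[:,1]-c['cy'])/c['fy'],np.ones(len(p))];return np.array(c['xyz']),r.apply(d)
def onz(n,p,z):
    o,d=rays(n,p);return o+d*((z-o[2])/d[:,2])[:,None]
def proj(n,P):
    c,r=cam(n);v=r.inv().apply(np.atleast_2d(P)-c['xyz']);return np.c_[c['fx']*v[:,0]/v[:,2]+c['cx'],c['fy']*v[:,1]/v[:,2]+c['cy']]
def tri(pt,ps):
    a,u=rays('top',pt);b,v=rays('scene',ps);u=u[0];v=v[0]
    s=np.linalg.lstsq(np.c_[u,-v],b-a,rcond=None)[0];P=a+s[0]*u;Q=b+s[1]*v;return (P+Q)/2,np.linalg.norm(P-Q)
E
python3 - <<'E'
from h import *
t=cv2.imread("pics/top0.png")
# cover: 8x upsample for subpixel contour
x0,y0,k=180,140,8
g=cv2.resize(t[y0:206,x0:240],None,fx=k,fy=k,interpolation=cv2.INTER_CUBIC)
m=(g.min(2)>125).astype(np.uint8)
m=cv2.morphologyEx(m,cv2.MORPH_CLOSE,np.ones((5,5)))
c=max(cv2.findContours(m,cv2.RETR_EXTERNAL,cv2.CHAIN_APPROX_NONE)[0],key=cv2.contourArea)[:,0]
W=onz('top',(c+.5)/k-.5+[x0,y0],8)[:,:2].astype(np.float32)
r=cv2.minAreaRect(W);print(r)
# handle top at z=44
h=((g.max(2)<90)&(cv2.drawContours(np.zeros_like(m),[c.reshape(-1,1,2)],-1,1,-1)>0)).astype(np.uint8)
h=cv2.morphologyEx(h,cv2.MORPH_OPEN,np.ones((17,17)))
c=max(cv2.findContours(h,cv2.RETR_EXTERNAL,cv2.CHAIN_APPROX_NONE)[0],key=cv2.contourArea)[:,0]
W=onz('top',(c+.5)/k-.5+[x0,y0],44)[:,:2].astype(np.float32);print(cv2.minAreaRect(W))
cv2.imwrite("pics/c3.png",cv2.resize(t[140:224,285:361],None,fx=7,fy=7,interpolation=cv2.INTER_CUBIC))
E
```

```text
((610.1327514648438, 230.91000366210938), (169.3291015625, 123.09691619873047), 11.477104187011719)
((613.4986572265625, 231.2554473876953), (15.182272911071777, 90.77558898925781), 11.143835067749023)
```

View pics/c3.png

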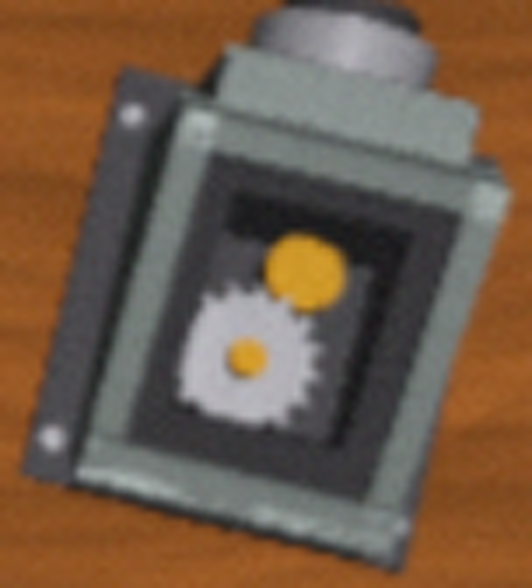

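The crop shows the opening's inner corners at c3 (215,155), (463,213), (130,440) and (370,500), with the high edge at the top. I'll cast rays to the known heights and fit rigidly.

Run:
```python
from h import *
c,s=np.cos(np.radians(25)),np.sin(np.radians(25))
pix=(np.array([(215,155),(463,213),(130,440),(370,500)])+.5)/7-.5+[285,140]
g=cv2.cvtColor(cv2.imread("pics/top0.png"),cv2.COLOR_BGR2GRAY)
pr=cv2.cornerSubPix(g,pix.astype(np.float32).reshape(-1,1,2).copy(),(3,3),(-1,-1),(3,50,.01))[:,0]
print(pix,pr)
for zl in(10,15):
  S=np.array([(77.5,64,8),(77.5,-64,8),(-80,64,zl),(-80,-64,zl)],float)
  L=np.c_[S[:,0]*c-S[:,2]*s,S[:,1]];H=100+S[:,0]*s+S[:,2]*c
  for p in(pix,pr):
    W=np.array([onz('top',q,h)[0] for q,h in zip(p,H)])[:,:2]
    A=L-L.mean(0);B=W-W.mean(0);a=np.arctan2((A[:,0]*B[:,1]-A[:,1]*B[:,0]).sum(),(A*B).sum())
    M=np.array([[np.cos(a),-np.sin(a)],[np.sin(a),np.cos(a)]]);t=W.mean(0)-M@L.mean(0)
    print(zl,np.degrees(a),t,(W-(L@M.T+t)).round(1).tolist(),np.linalg.norm(W[0]-W[1]),np.linalg.norm(W[2]-W[3]),np.linalg.norm(W[0]-W[2]),np.linalg.norm(W[1]-W[3]))
# overlay on scene with mean pose
def draw(n,im,a,t,S,col):
    M=R.from_euler('z',a)*R.from_euler('y',-25,degrees=True)
    P=proj(n,M.apply(S)+[*t,100]);
    return P
S=np.array([(77.5,64,8),(77.5,-64,8),(-80,-64,15),(-80,64,15)],float)
for n,(x,y,w,h) in dict(scene=(150,155,90,66),top=(285,140,76,84)).items():
    k=6;im=cv2.resize(cv2.imread(f"pics/{n}0.png")[y:y+h,x:x+w],None,fx=k,fy=k,interpolation=cv2.INTER_CUBIC)
    P=((draw(n,im,a,t,S,0)-[x,y]+.5)*k-.5).astype(int);cv2.polylines(im,[P.reshape(-1,1,2)],True,(0,0,255),1);
    P=((draw(n,im,a,t,S+[0,0,-8],0)-[x,y]+.5)*k-.5).astype(int);cv2.polylines(im,[P[:2].reshape(-1,1,2)],False,(255,0,0),1)
    cv2.imwrite(f"pics/o_{n}.png",im)
a=cv2.imread("pics/o_scene.png")[:396,:400*2];b=cv2.imread("pics/o_top.png")[:,:]
H=max(a.shape[0],b.shape[0]);a=cv2.copyMakeBorder(a,0,H-a.shape[0],0,0,0)
b=cv2.copyMakeBorder(b,0,H-b.shape[0],0,0,0);o=np.hstack([a,b]);print(o.shape);cv2.imwrite("pics/ov.png",cv2.resize(o,(800,int(H*800/o.shape[1]))))
```

```text
[[315.28571429 161.71428571]
 [350.71428571 170.        ]
 [303.14285714 202.42857143]
 [337.42857143 211.        ]] [[314.7242  160.83076]
 [351.00192 170.2863 ]
 [302.80417 203.86009]
 [336.5489  211.65065]]
10 -13.634620724045558 [ 553.1507746  -201.37104538] [[-2.1, -1.8], [-0.2, 2.2], [1.1, -1.6], [1.1, 1.1]] 123.70066838001169 125.43510929972942 140.5330768195163 141.98109626463778
10 -13.860469032208137 [ 551.80140108 -200.05347695] [[2.2, -0.9], [0.4, 0.1], [-2.9, -1.8], [0.3, 2.6]] 127.43630031267674 122.92589868685215 148.33959046531444 144.2861085975554
15 -13.808589075729724 [ 554.08295451 -201.22417935] [[-3.1, -1.7], [-0.9, 2.2], [1.8, -1.8], [2.3, 1.2]] 123.70066838001169 124.98495852281958 140.90931444909262 142.34847688027693
15 -14.030300503272152 [ 552.73931159 -199.91418555] [[1.1, -0.8], [-0.3, 0.1], [-2.3, -2.1], [1.5, 2.7]] 127.43630031267674 122.48475275007942 148.68747590419034 144.66759710982194
(504, 996, 3)
```

View pics/ov.png

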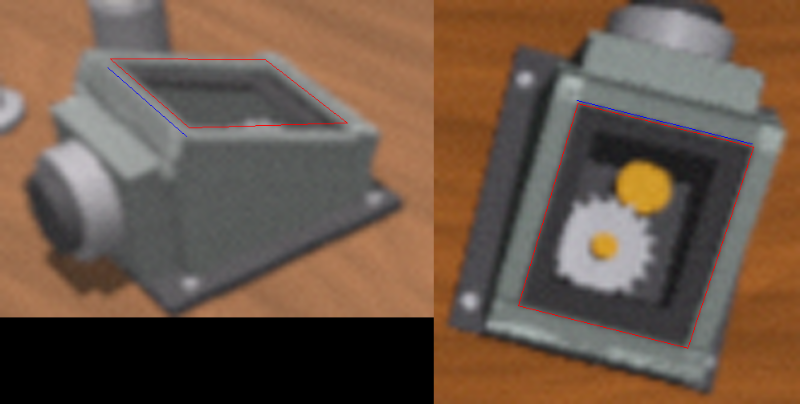

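The overlay matches the opening in both views: seat origin (553,-200.5,100), yaw -13.9°. The cover is at about (616.5,232), yaw 11.3°. I'll write a helper that gives the shift and turn to a target.

```bash
cat >> h.py <<'E'
T0=R.from_matrix(np.array([[0,1,0],[1,0,0],[0,0,-1.]]))
SEAT=np.array([553,-200.5,100.]);SR=R.from_euler('z',-13.9,degrees=True)*R.from_euler('y',-25,degrees=True)
def go(P,Rt):
    o=arm.get_obs();q=o['orientation'];r=R.from_quat([q[1],q[2],q[3],q[0]])
    print('t',o['time'],'F',np.round(o['wrist_force'],1),'shift',r.inv().apply(np.array(P)-o['position']).round(1),'turn',(r.inv()*Rt).as_rotvec(degrees=True).round(2))
E
python3 - <<'E'
from h import *
go([616.5,232.3,120],R.from_euler('z',11.3,degrees=True)*T0)
E
```

```text
t 0.1 F [0.5 1.1 0.6] shift [-526.5 -203.2  110.6] turn [-9.000e-02  4.000e-02  6.238e+01]
```

```bash
python3 -m handwheel '[[[-45,-17,0,0,0,6,1],[-90,-35,0,0,0,14,1],[-135,-52,0,0,0,22,1],[-180,-70,0,0,0,30,1],[-225,-87,0,0,0,38,1],[-270,-104,0,0,0,46,1],[-315,-122,0,0,0,54,1],[-360,-139,0,0,0,62,1]]]' 40
python3 - <<'E'
from h import *
go([616.5,232.3,90],R.from_euler('z',11.3,degrees=True)*T0)
E
```

```text
time: 0.9
position: [476.1, 339.7, 230.9]
orientation: [-0.0, 0.634, 0.774, -0.0]
wrist_force: [0.7, 1.1, 0.4]
opening: 85.5
gripper_force: 0.0
t 0.9 F [0.7 1.1 0.4] shift [-132.9  116.6  140.9] turn [-0.03  0.01  0.05]
```

```bash
python3 -m handwheel '[[[-33,29,35,0,0,0,1],[-66,58,70,0,0,0,1],[-100,87,105,0,0,0,1],[-133,116,141,0,0,0,1],[-133,116.5,141,0,0,0,1],[-133,116.5,141,0,0,0,1]]]'
python3 - <<'E'
from h import *
im=vision.snapshot("top");s=vision.snapshot("scene")
f=lambda im,x,y,w,h,k:cv2.resize(im[y:y+h,x:x+w,::-1],None,fx=k,fy=k,interpolation=cv2.INTER_CUBIC)
cv2.imwrite("pics/g1.png",np.hstack([f(im,170,125,80,100,5),f(s,235,165,80,100,5)]))
go([616.5,232.3,16],R.from_euler('z',11.3,degrees=True)*T0)
E
```

```text
time: 1.5
position: [615.2, 231.3, 85.4]
orientation: [-0.002, 0.633, 0.774, -0.003]
wrist_force: [-1.2, -0.2, -0.6]
opening: 84.9
gripper_force: 0.0
t 1.6 F [ 0.4 -0.2  0.4] shift [-2.1  0.8 73.3] turn [-0.12 -0.01  0.32]
```

View pics/g1.png

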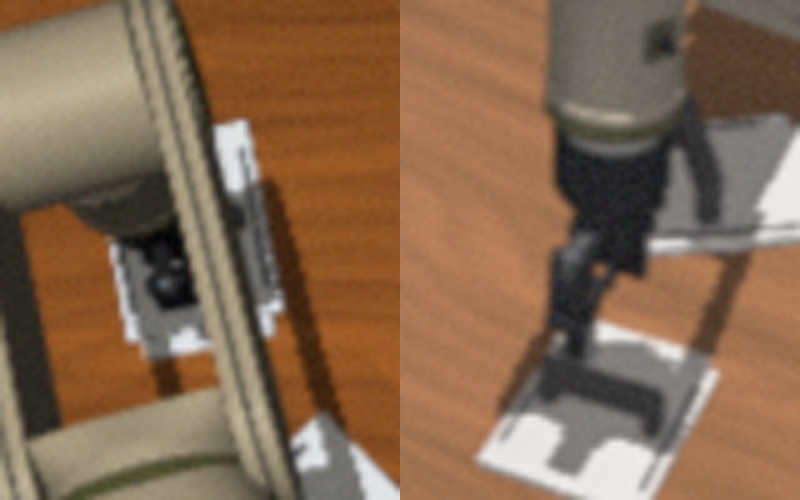

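The crop shows the open fingers above the handle, with the bar between them. Descending and closing next.

```bash
python3 -m handwheel '[[[-1,1,20,0,0,0.2,1],[-2,1,45,0,0,0.3,1],[-2,1,63,0,0,0.3,1],[-2,1,73,0,0,0.3,1],[-2,1,73,0,0,0.3,1]]]' 40 && python3 -m handwheel '[[[0,0,0,0,0,0,0.5],[0,0,0,0,0,0,0.2],[0,0,0,0,0,0,0],[0,0,0,0,0,0,0],[0,0,0,0,0,0,0],[0,0,0,0,0,0,0],[0,0,0,0,0,0,0],[0,0,0,0,0,0,0]]]' 80
```

```text
time: 2.1
position: [615.9, 233.2, 15.9]
orientation: [-0.001, 0.633, 0.774, -0.001]
wrist_force: [-0.1, 0.4, -0.2]
opening: 85.2
gripper_force: 0.0
time: 2.9
position: [617.9, 233.0, 18.0]
orientation: [0.0, 0.634, 0.774, 0.0]
wrist_force: [-0.8, 0.4, 5.8]
opening: 12.7
gripper_force: 81.7
```

```bash
python3 -m handwheel '[[[0,0,-10,0,0,0,0],[0,0,-30,0,0,0,0],[0,0,-60,0,0,0,0],[0,0,-100,0,0,0,0],[0,0,-150,0,0,0,0],[0,0,-200,0,0,0,0],[0,0,-230,0,0,0,0],[0,0,-230,0,0,0,0]]]' 100
python3 - <<'E'
from h import *
s=vision.snapshot("scene")
P=arm.get_obs()['position'];p=proj('scene',P)[0].astype(int);print(p)
x,y=p-[60,45];cv2.imwrite("pics/g2.png",cv2.resize(s[y:y+100,x:x+120,::-1],None,fx=6,fy=6,interpolation=cv2.INTER_CUBIC))
E
```

```text
time: 3.7
position: [619.9, 233.6, 254.5]
orientation: [0.003, 0.633, 0.774, 0.004]
wrist_force: [0.8, -0.1, -2.3]
opening: 12.4
gripper_force: 98.0
[276 192]
```

View pics/g2.png

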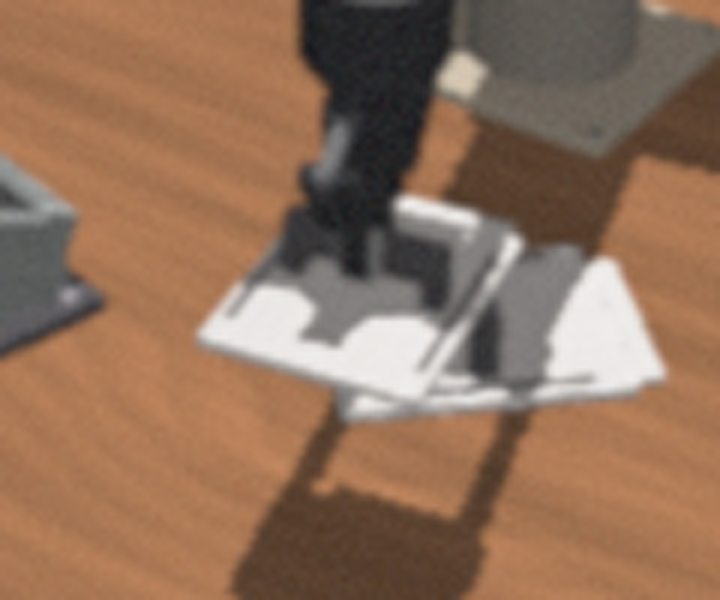

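The crop shows the cover held level by the middle of its handle. Next I'll compute the pose above the seat, tilted 9° off it.

```bash
cat >> h.py <<'E'
D=17.0 # TCP above cover underside
def place(lip,a):
    Rc=SR*R.from_euler('y',-a,degrees=True)
    c=SEAT+SR.apply(lip)+Rc.apply([91,0,0])
    return c+Rc.apply([0,0,D]),Rc*T0
def lip():
    o=arm.get_obs();q=o['orientation'];r=R.from_quat([q[1],q[2],q[3],q[0]]);Rc=r*T0.inv()
    Pc=np.array(o['position'])-Rc.apply([0,0,D]);L=SR.inv().apply(Pc+Rc.apply([-91,0,0])-SEAT);
    print('t',o['time'],'lip',L.round(1),'rot',(SR.inv()*Rc).as_rotvec(degrees=True).round(2),'Fseat',SR.inv().apply(o['wrist_force']).round(1),'open',round(o['opening'],1))
E
python3 - <<'E'
from h import *
lip();P,Rt=place([-65,0,90],9);print(P);go(P,Rt);P,Rt=place([-70,0,15],9);print(P)
E
```

```text
t 3.75 lip [-55.  398.  172.3] rot [ 5.6  24.31 24.85] Fseat [-1.9 -0.1 -3.8] open 12.3
[ 522.89855759 -193.05064612  219.07770677]
t 3.75 F [-0.2 -0.  -4.2] shift [-399.  -178.1   30.3] turn [-33.16  -7.58  24.5 ]
[ 549.26790646 -199.57640022  148.99153143]
```

```bash
python3 -m handwheel '[[[-30,-13,0,-2.5,-0.6,1.8,0],[-72,-32,0,-6,-1.4,4.4,0],[-116,-52,0,-10,-2.3,7.3,0],[-160,-71,0,-14,-3.2,10.3,0],[-204,-91,5,-18,-4.1,13.2,0],[-248,-110,10,-22,-5,16.2,0],[-292,-130,15,-26,-5.9,19.1,0],[-334,-149,20,-29.5,-6.7,21.8,0]]]' 100
python3 - <<'E'
from h import *
lip();go(*place([-65,0,60],9))
E
```

```text
time: 4.55
position: [534.6, -124.9, 222.9]
orientation: [0.204, 0.746, 0.614, 0.158]
wrist_force: [0.8, 0.3, -4.0]
opening: 11.9
gripper_force: 98.6
t 4.55 lip [-69.8  64.9 101.9] rot [ 0.51 -4.91  2.71] Fseat [-1.1  0.5 -3.9] open 11.9
t 4.55 F [ 0.8  0.3 -4. ] shift [-69.3  -3.4  35. ] turn [-4.08 -0.72  2.66]
```

```bash
python3 -m handwheel '[[[-25,-1,10,-2,-0.4,1.3,0],[-50,-2,20,-3.5,-0.6,2.2,0],[-69,-3.4,30,-4.1,-0.7,2.7,0],[-69,-3.4,35,-4.1,-0.7,2.7,0],[-69,-3.4,35,-4.1,-0.7,2.7,0],[-69,-3.4,35,-4.1,-0.7,2.7,0]]]'
python3 - <<'E'
from h import *
lip();go(*place([-70,0,15],9))
s=vision.snapshot("scene");t=vision.snapshot("top")
f=lambda im,x,y,w,h,k:cv2.resize(im[y:y+h,x:x+w,::-1],None,fx=k,fy=k,interpolation=cv2.INTER_CUBIC)
cv2.imwrite("pics/p1.png",np.hstack([f(s,145,125,100,95,4),f(t,275,125,100,95,4)]))
E
```

```text
time: 5.15
position: [537.6, -193.8, 194.7]
orientation: [0.23, 0.752, 0.59, 0.181]
wrist_force: [0.2, -1.3, -3.0]
opening: 11.9
gripper_force: 98.5
t 5.15 lip [-62.2   2.7  61.8] rot [ 0.13 -9.01  0.08] Fseat [-0.8 -1.2 -2.9] open 11.9
t 5.15 F [ 0.2 -1.3 -3. ] shift [ -2.9 -15.1  45. ] turn [ 0.01 -0.14  0.06]
```

View pics/p1.png

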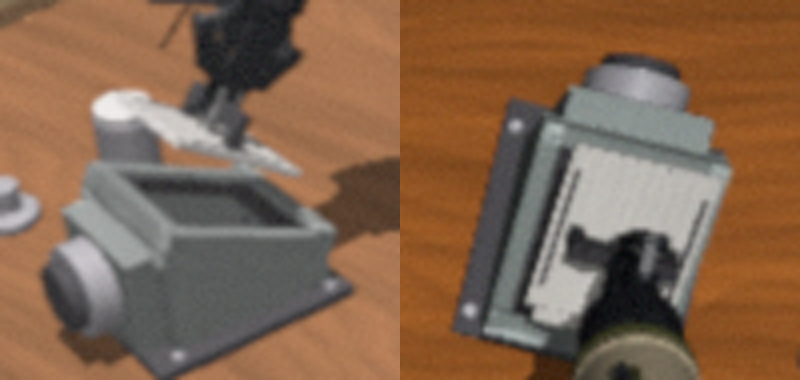

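The crop shows the cover tilted over the opening, square with it. Lowering the lip next.

```bash
python3 -m handwheel '[[[-1,-4,12,0,0,0,0],[-2,-8,25,0,0,0,0],[-3,-12,38,0,0,0,0],[-3,-14,45,0,0,0,0],[-3,-14,45,0,0,0,0],[-3,-14,45,0,0,0,0]]]'
python3 - <<'E'
from h import *
lip();go(*place([-70,0,5],9))
E
```

```text
time: 5.85
position: [550.8, -200.9, 151.2]
orientation: [0.231, 0.752, 0.59, 0.181]
wrist_force: [1.1, 0.1, -3.0]
opening: 12.4
gripper_force: 98.5
t 5.85 lip [-67.3  -1.   16. ] rot [ 0.08 -9.16  0.08] Fseat [-0.3  0.4 -3.1] open 12.4
t 5.85 F [ 1.1  0.1 -3. ] shift [ 0.9 -4.4 10.7] turn [ 0.16 -0.08  0.07]
```

```bash
python3 -m handwheel '[[[0.5,-2,5,0,0,0,0],[0.9,-3,9,0,0,0,0],[0.9,-3,9,0,0,0,0],[0.9,-3,9,0,0,0,0]]]'; python3 -c "from h import *;lip()";  python3 -m handwheel '[[[0,-0.3,2,0,0,0,0],[0,-0.3,2,0,0,0,0],[0,-0.3,2,0,0,0,0]]]'; python3 -c "from h import *;lip()";python3 -m handwheel '[[[0,-0.3,2,0,0,0,0],[0,-0.3,2,0,0,0,0],[0,-0.3,2,0,0,0,0]]]'; python3 -c "from h import *;lip()"
```

```text
time: 6.25
position: [553.4, -200.7, 142.0]
orientation: [0.231, 0.752, 0.59, 0.181]
wrist_force: [0.4, -0.8, -4.2]
opening: 12.5
gripper_force: 98.6
t 6.25 lip [-69.   -0.2   6.6] rot [ 0.07 -9.16  0.06] Fseat [-1.2 -0.7 -4. ] open 12.5
time: 6.55
position: [554.3, -201.0, 140.3]
orientation: [0.231, 0.752, 0.59, 0.181]
wrist_force: [-1.1, -0.2, -3.1]
opening: 12.5
gripper_force: 98.6
t 6.55 lip [-68.9  -0.3   4.6] rot [ 0.06 -9.17  0.06] Fseat [-2.2 -0.4 -2.3] open 12.5
time: 6.85
position: [555.1, -201.2, 138.3]
orientation: [0.231, 0.752, 0.59, 0.181]
wrist_force: [-0.8, 0.1, -4.0]
opening: 12.2
gripper_force: 98.6
t 6.85 lip [-69.   -0.3   2.5] rot [ 0.07 -9.16  0.06] Fseat [-2.4 -0.1 -3.3] open 12.2
```

No contact yet, so I'll keep stepping down 1.5 mm at a time.

```bash
for i in 1; do python3 -m handwheel '[[[0,-0.2,1.5,0,0,0,0],[0,-0.2,1.5,0,0,0,0],[0,-0.2,1.5,0,0,0,0]]]'>/dev/null; python3 -c "from h import *;lip()"; python3 -m handwheel '[[[0,-0.2,1.5,0,0,0,0],[0,-0.2,1.5,0,0,0,0],[0,-0.2,1.5,0,0,0,0]]]'>/dev/null; python3 -c "from h import *;lip()";  done
```

```text
t 7.15 lip [-68.5  -0.3   1.2] rot [ 0.06 -9.2   0.07] Fseat [ 0.1 -0.2 -1.7] open 12.8
t 7.45 lip [-67.9  -0.4   0. ] rot [ 0.05 -9.24  0.07] Fseat [-1.6  0.7  6.4] open 12.2
```

Contact came at an estimated z of about 0.3, so the calibration is good. I'll raise 2 mm and slide down-slope under the ledge.

```bash
python3 -m handwheel '[[[0,0.3,-2.2,0,0,0,0],[0,-2.7,-2.7,0,0,0,0],[0,-6.6,-3.3,0,0,0,0],[0,-10.6,-3.9,0,0,0,0],[0,-10.6,-3.9,0,0,0,0],[0,-10.6,-3.9,0,0,0,0]]]'>/dev/null; python3 -c "from h import *;lip()"; python3 -m handwheel '[[[0,-2,-0.3,0,0,0,0],[0,-4,-0.6,0,0,0,0],[0,-4,-0.6,0,0,0,0],[0,-4,-0.6,0,0,0,0]]]'>/dev/null; python3 -c "from h import *;lip()"
```

```text
t 8.05 lip [-80.3  -0.2   1.6] rot [ 0.06 -9.15  0.05] Fseat [-2.  -0.3 -2.4] open 12.1
t 8.45 lip [-84.   -0.3   1.6] rot [ 0.06 -9.17  0.06] Fseat [-0.8 -0.1 -4.3] open 12.3
```

```bash
for i in 1; do python3 -m handwheel '[[[0,-2,-0.3,0,0,0,0],[0,-4,-0.6,0,0,0,0],[0,-4,-0.6,0,0,0,0],[0,-4,-0.6,0,0,0,0]]]'>/dev/null; python3 -c "from h import *;lip()"; python3 -m handwheel '[[[0,-1.5,-0.2,0,0,0,0],[0,-3,-0.5,0,0,0,0],[0,-3,-0.5,0,0,0,0],[0,-3,-0.5,0,0,0,0]]]'>/dev/null; python3 -c "from h import *;lip()"; done
```

```text
t 8.85 lip [-88.   -0.3   1.6] rot [ 0.06 -9.17  0.06] Fseat [-1.  -0.4 -3.6] open 12.3
t 9.25 lip [-91.   -0.3   1.6] rot [ 0.06 -9.17  0.06] Fseat [-1.2 -0.4 -3.4] open 12.6
```

```bash
for i in 1; do python3 -m handwheel '[[[0,-1.5,-0.2,0,0,0,0],[0,-1.5,-0.2,0,0,0,0],[0,-1.5,-0.2,0,0,0,0]]]'>/dev/null; python3 -c "from h import *;lip()"; python3 -m handwheel '[[[0,-1.5,-0.2,0,0,0,0],[0,-1.5,-0.2,0,0,0,0],[0,-1.5,-0.2,0,0,0,0]]]'>/dev/null; python3 -c "from h import *;lip()"; done
```

```text
t 9.55 lip [-92.6  -0.3   1.6] rot [ 0.06 -9.17  0.06] Fseat [-2.6 -0.2 -3.5] open 12.1
t 9.85 lip [-94.1  -0.3   1.5] rot [ 0.06 -9.17  0.06] Fseat [-1.1 -0.2 -3.7] open 12.4
```

```bash
for i in 1; do python3 -m handwheel '[[[0,-1.5,-0.2,0,0,0,0],[0,-1.5,-0.2,0,0,0,0],[0,-1.5,-0.2,0,0,0,0]]]'>/dev/null; python3 -c "from h import *;lip()"; python3 -m handwheel '[[[0,-1.5,-0.2,0,0,0,0],[0,-1.5,-0.2,0,0,0,0],[0,-1.5,-0.2,0,0,0,0]]]'>/dev/null; python3 -c "from h import *;lip()"; done
```

```text
t 10.15 lip [-94.5  -0.5   1.9] rot [ 0.04 -9.27  0.06] Fseat [ 2.  -0.3 -3.7] open 12.5
t 10.45 lip [-94.8  -0.7   2.2] rot [ 0.02 -9.39  0.05] Fseat [ 5.8 -0.4 -4.7] open 12.0
```

The end wall is at an estimated -94.4, as expected. I'll back off to about -91.3, then work out the swing down.

```bash
python3 -m handwheel '[[[0,3,0.5,0,0,0,0],[0,5.6,0.9,0,0,0,0],[0,5.6,0.9,0,0,0,0],[0,5.6,0.9,0,0,0,0]]]'>/dev/null; python3 -c "
from h import *
lip()
for a,z in ((7,1),(5,.6),(3,.4),(1.5,.3),(.5,.3)): go(*place([-91.3,0,z],a))"
```

```text
t 10.85 lip [-91.9  -0.2   1.3] rot [ 0.08 -9.12  0.07] Fseat [-0.9 -0.9 -1.8] open 12.1
t 10.85 F [-0.3 -0.8 -2. ] shift [0.1 1.1 3.7] turn [ 2.12 -0.08  0.07]
t 10.85 F [-0.3 -0.8 -2. ] shift [0.1 1.4 7.3] turn [ 4.12 -0.08  0.07]
t 10.85 F [-0.3 -0.8 -2. ] shift [ 0.1  1.7 10.7] turn [ 6.12 -0.08  0.07]
t 10.85 F [-0.3 -0.8 -2. ] shift [ 0.1  1.8 13.2] turn [ 7.62 -0.08  0.07]
t 10.85 F [-0.3 -0.8 -2. ] shift [ 0.1  1.9 14.9] turn [ 8.62 -0.08  0.07]
```

```bash
python3 -m handwheel '[[[0,0.6,1.9,1.1,0,0,0],[0.1,1.1,3.7,2.1,-0.1,0.1,0],[0.1,1.2,5.5,3.1,-0.1,0.1,0],[0.1,1.4,7.3,4.1,-0.1,0.1,0],[0.1,1.5,9,5.1,-0.1,0.1,0],[0.1,1.7,10.7,6.1,-0.1,0.1,0],[0.1,1.7,10.7,6.1,-0.1,0.1,0],[0.1,1.7,10.7,6.1,-0.1,0.1,0]]]'; python3 -c "
from h import *
lip()
for a,z in ((2,.4),(1,.4),(.3,.3)): go(*place([-91.3,0,z],a))"
```

```text
time: 11.65
position: [543.3, -198.2, 120.2]
orientation: [0.191, 0.764, 0.598, 0.149]
wrist_force: [-2.5, -0.7, 1.5]
opening: 12.6
gripper_force: 99.5
t 11.65 lip [-90.5  -0.1   0.6] rot [-0.03 -3.09 -0.03] Fseat [-1.4 -1.2  2.3] open 12.6
t 11.65 F [-2.5 -0.7  1.5] shift [ 0.1 -0.5  1.9] turn [ 1.09  0.04 -0.03]
t 11.65 F [-2.5 -0.7  1.5] shift [ 0.2 -0.3  3.5] turn [ 2.09  0.03 -0.03]
t 11.65 F [-2.5 -0.7  1.5] shift [ 0.2 -0.1  4.7] turn [ 2.79  0.03 -0.03]
```

```bash
python3 -m handwheel '[[[0,-0.2,0.9,0.5,0,0,0],[0.1,-0.4,1.9,1.1,0,0,0],[0.1,-0.3,2.7,1.6,0,0,0],[0.1,-0.3,3.5,2.1,0,0,0],[0.1,-0.3,3.5,2.1,0,0,0],[0.1,-0.3,3.5,2.1,0,0,0]]]'; python3 -c "
from h import *
lip()
for a,z in ((0,.4),(0,-.5)): go(*place([-91.3,0,z],a))"
```

```text
time: 12.25
position: [545.0, -198.7, 117.5]
orientation: [0.178, 0.767, 0.6, 0.139]
wrist_force: [0.3, -0.1, 5.6]
opening: 12.1
gripper_force: 99.7
t 12.25 lip [-90.7  -0.1   0.7] rot [-0.05 -1.05 -0.03] Fseat [ 2.7 -0.   4.9] open 12.1
t 12.25 F [ 0.3 -0.1  5.6] shift [ 0.1 -0.3  1.9] turn [ 1.05  0.05 -0.03]
t 12.25 F [ 0.3 -0.1  5.6] shift [ 0.1 -0.3  2.8] turn [ 1.05  0.05 -0.03]
```

```bash
python3 -m handwheel '[[[0.1,-0.1,0.8,0.5,0,0,0],[0.1,-0.2,1.6,1,0,0,0],[0.1,-0.2,2.3,1,0,0,0],[0.1,-0.2,2.3,1,0,0,0]]]'; python3 -c "
from h import *
lip()"
```

```text
time: 12.65
position: [544.9, -198.5, 116.3]
orientation: [0.17, 0.769, 0.602, 0.133]
wrist_force: [-26.1, 7.7, 28.7]
opening: 11.9
gripper_force: 104.7
t 12.65 lip [-91.7  -0.    1.5] rot [-0.04  0.08  0.  ] Fseat [-12.5   1.2  37.5] open 11.9
```

```bash
python3 -m handwheel '[[[0,0,-0.7,0,0,0,0],[0,0,-1.3,0,0,0,0],[0,0,-1.3,0,0,0,0],[0,0,-1.3,0,0,0,0]]]' 40 >/dev/null; python3 -c "
from h import *
lip()"; python3 -m handwheel '[[[0,0,0,0,0,0,0],[0,0,0,0,0,0,0]]]' 20 ; python3 -c "
from h import *
lip();print(arm.get_obs()['torque'])
t=vision.snapshot('top');s=vision.snapshot('scene')
f=lambda im,x,y,w,h,k:cv2.resize(im[y:y+h,x:x+w,::-1],None,fx=k,fy=k,interpolation=cv2.INTER_CUBIC)
cv2.imwrite('pics/e0.png',np.hstack([f(s,145,145,100,75,4),f(t,275,135,100,75,4)]))"
```

```text
t 13.05 lip [-91.8   0.    1.5] rot [-0.04  0.01 -0.04] Fseat [-1.5  0.7 10.4] open 12.1
time: 13.25
position: [544.8, -198.5, 116.4]
orientation: [0.171, 0.769, 0.601, 0.133]
wrist_force: [-6.6, 1.9, 10.2]
opening: 12.2
gripper_force: 100.8
t 13.25 lip [-91.7   0.    1.5] rot [-0.04  0.01 -0.03] Fseat [-1.9  0.2 12.2] open 12.2
[0.02399102 0.37890066 0.01789972]
```

Contact is firm and flat. Lifting the load left the pose unchanged, and the 1.5 mm reading is explained by the grip height of about 18 mm. Opening and retreating next.

```bash
python3 -m handwheel '[[[0,0,0,0,0,0,0.25],[0,0,0,0,0,0,0.4],[0,0,0,0,0,0,0.5],[0,0,0,0,0,0,0.5],[0,0,0,0,0,0,0.5]]]'; python3 -m handwheel '[[[0,0,-8,0,0,0,0.5],[0,0,-20,0,0,0,0.5],[0,0,-40,0,0,0,0.5],[0,0,-70,0,0,0,0.5],[0,0,-110,0,0,0,0.5],[0,0,-150,0,0,0,0.5],[0,0,-150,0,0,0,0.5]]]'
python3 - <<'E'
from h import *
t=vision.snapshot('top');s=vision.snapshot('scene')
f=lambda im,x,y,w,h,k:cv2.resize(im[y:y+h,x:x+w,::-1],None,fx=k,fy=k,interpolation=cv2.INTER_CUBIC)
cv2.imwrite('pics/e1.png',np.hstack([f(s,145,140,80,80,5),f(t,285,130,80,80,5)]))
E
```

```text
time: 13.85
position: [544.5, -198.2, 115.5]
orientation: [0.17, 0.769, 0.601, 0.133]
wrist_force: [-0.1, 0.4, 0.5]
opening: 42.8
gripper_force: 0.0
time: 14.55
position: [484.4, -184.2, 260.0]
orientation: [0.175, 0.768, 0.601, 0.135]
wrist_force: [0.9, -0.4, 0.7]
opening: 42.6
gripper_force: 0.0
```

View pics/e1.png

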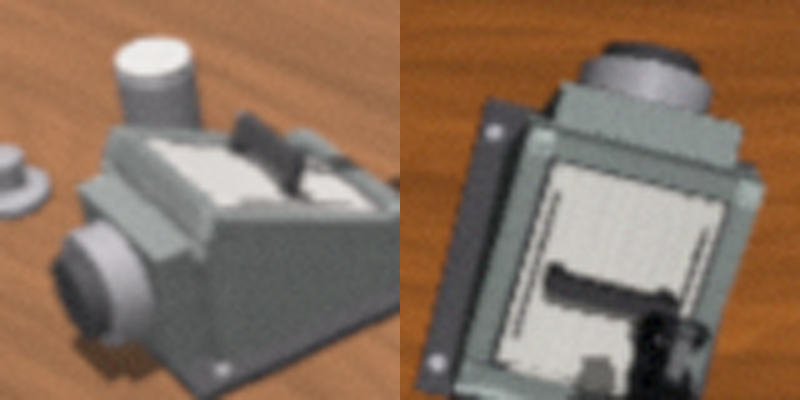

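The cover lies flat and flush inside the rim in both views, with its lip under the ledge, the handle out and the gripper clear. I'll hand in now.

```bash
python3 -c "
from rig import arm
print(arm.sign_off())"
```

```text
the job is handed in; nothing more can be done
None
```

The cover is back on the drive head with its lip under the ledge, lying flat and released; I handed the job in at about 14.7 s of the 45 s limit, and no verdict was returned.

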